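# Find the full gas cartridge by its weight and lock it into the portable stove

### The job

Make the portable gas stove ready for tonight's table: of the two gas cartridges that look alike, one is full and one is empty, so heft them to find the full one, lay it in the stove's cartridge bay with its valve end towards the red lever, push it fully home until you feel it stop against the valve, and only then press the red lock lever all the way down. Leave the empty cartridge standing upright on the worktop, and do not disturb the other kitchen things.

Things in the scene. Friction and masses are not known exactly. Their poses are not given: they have to be found in the camera images.
- stove: portable gas stove, dark, 300 mm (its x) by 220 mm (its y), fixed; origin: centre of its underside, z up. Burner on the far half (body 77 mm high, pan supports 104). On the near half the cartridge bay runs along the stove's y, open above and at the +y end; at the -y end (the robot's right) the valve housing, 80 mm high, with the red lever.
- bay_mid (a point): middle of the bay, on the axis of a lying cartridge: stove [-87.5, 40, 47.7] mm, axes as the stove's. Two round rails 44 mm apart below centre the cartridge. The trough is 120 mm wide inside; its outer wall is only 30 mm high, burner body on the other side 77 mm. Lay the cartridge down with its collar 25 to 35 mm short of the valve, then slide it along -y.
- valve_seat (a point): centre of the brass valve's stop face, on the bay's axis, at stove [-87.5, -67, 47.7] mm; axes as the stove's, -y runs along the bay into the valve. The centre of the collar's outer face comes to this point when the cartridge is home; on its way the collar passes under the raised fork of the lever.
- lock_lever (a joint): lock lever, a red press pad on a steel fork at the valve end of the bay: 0 = up, 0.022 m = all the way down; stays where it is left; about 3 N moves it. The fork drops behind the collar of a cartridge that is home; if it is more than 2 mm short, the fork lands on the collar at about half travel.
- lever_pad (a point): centre of the top of the red press pad (42 by 34 mm), 125 mm above the worktop when the lever is up; moves down with it
- cartridge_1: white tin gas cartridge with a blue band, standing upright; body 64 mm across (66 at the rims), 140 mm high, then shoulder, thin neck and collar, 178 mm in all. Origin: centre of its flat base; z runs along it to the valve end. A full one weighs about 0.36 kg, an empty one about 0.12 kg; nothing outside shows which is which. Laid on its side gently it stays.
- cartridge_2: white tin gas cartridge with a blue band, standing upright; body 64 mm across (66 at the rims), 140 mm high, then shoulder, thin neck and collar, 178 mm in all. Origin: centre of its flat base; z runs along it to the valve end. A full one weighs about 0.36 kg, an empty one about 0.12 kg; nothing outside shows which is which. Laid on its side gently it stays.
- cartridge_1_nose (a point): centre of the outer face of cartridge 1's collar (34 mm across, 6 mm thick), 172 mm from its base along its axis; behind it a neck 22 mm across and 14 mm long, then the shoulder; the thin brass stem stands 6 mm out of it
- cartridge_2_nose (a point): the same point of cartridge 2
- striped_mug: striped mug, 86 mm across without the handle, 90 mm high; leave it where it is. Origin: centre of its underside
- spice_jar: small spice jar with a dark cap, 41 mm across, 105 high; leave it where it is. Origin: centre of its underside
- garlic: bulb of garlic, 60 mm across and high; leave it where it is. Origin: centre of its underside
Not all that is in view belongs to the job. What is shaped like the cartridge_1 but green is not meant.

How it is judged:
On the way, in this order (a step that is already met when the one before it is completed fails the run):
1. a cartridge is lifted clear of the worktop (height (world z) of any of cartridge_1, cartridge_2 above 0.02 m), for 0.2 s.
2. a cartridge lies home against the valve while the lock lever is still up (((y of cartridge_1_nose in the frame of valve_seat between -0.003 and 0.0035 m and x of cartridge_1_nose in the frame of valve_seat between -0.007 and 0.007 m and z of cartridge_1_nose in the frame of valve_seat between -0.007 and 0.007 m and angle between the z axis of cartridge_1 and the y axis of valve_seat, either way round below 0.09 rad) or (y of cartridge_2_nose in the frame of valve_seat between -0.003 and 0.0035 m and x of cartridge_2_nose in the frame of valve_seat between -0.007 and 0.007 m and z of cartridge_2_nose in the frame of valve_seat between -0.007 and 0.007 m and angle between the z axis of cartridge_2 and the y axis of valve_seat, either way round below 0.09 rad)) and value of joint lock_lever below 0.008 m), for 0.2 s.
At the end, for the whole second after the job is handed in: The lock lever is down (over 18 of its 22 mm); one cartridge lies in the bay with its collar against the valve (within 3.5 mm along the bay, 7 mm across, 0.09 rad), and the other, which is the empty one, stands upright on the worktop (within 0.1 rad; it bears down with less than 2.3 N), at rest (value of joint lock_lever above 0.018 m and (((y of cartridge_1_nose in the frame of valve_seat between -0.003 and 0.0035 m and x of cartridge_1_nose in the frame of valve_seat between -0.007 and 0.007 m and z of cartridge_1_nose in the frame of valve_seat between -0.007 and 0.007 m and angle between the z axis of cartridge_1 and the y axis of valve_seat, either way round below 0.09 rad) and contact force between cartridge_2 and anything else between 0.3 and 2.3 N and angle between cartridge_2's own z axis and vertical below 0.1 rad and height (world z) of cartridge_2 between -0.01 and 0.01 m and linear speed of each of cartridge_2, cartridge_1 below 0.02 m/s) or ((y of cartridge_2_nose in the frame of valve_seat between -0.003 and 0.0035 m and x of cartridge_2_nose in the frame of valve_seat between -0.007 and 0.007 m and z of cartridge_2_nose in the frame of valve_seat between -0.007 and 0.007 m and angle between the z axis of cartridge_2 and the y axis of valve_seat, either way round below 0.09 rad) and contact force between cartridge_1 and anything else between 0.3 and 2.3 N and angle between cartridge_1's own z axis and vertical below 0.1 rad and height (world z) of cartridge_1 between -0.01 and 0.01 m and linear speed of each of cartridge_1, cartridge_2 below 0.02 m/s))); the robot touches nothing.
It fails at once if one of the other kitchen things near the work (striped mug, spice jar, garlic) is pushed more than 40 mm away (distance of any of striped_mug, spice_jar, garlic from where it was at the start of the episode above 0.04 m).
It fails at once if the striped mug or the spice jar is knocked over (angle between any of striped_mug, spice_jar's own z axis and vertical above 0.5 rad).
It also fails if it takes over 70 s, if anything falls off the work surface, if the arm or the gripper's body presses on something with over 40 N, if the wrist force passes 120 N, or if a joint passes its speed limit or range.

### The arm

A 7-joint arm with a two-finger parallel gripper is mounted at the origin on a cart in front of the work surface, level with it; the furniture and walls round the work are solid. World frame = base frame: x ahead of the robot, y to its left, z up, the work surface at z = 0. Lengths are in m, angles in rad, forces in N, time in s.
With the tool pointing down it reaches from about 0.425 to 0.95 m from the base axis. Payload 4.7 kg.
Tool frame: the origin (TCP) lies on the centre line of the jaws, within the pads' length; the fingertips stand robot.nose_length ahead of it and the grasp point (between the pads) lies 8 mm behind it (robot.nose_length is the distance from the TCP to the fingertips, in m); z points along the fingers, y is the line along which they close (so a half turn about z gives the same grasp; the last joint's range is limited). The gripper opens to 85 mm and grips with 20 to 120 N. Pads are 22 mm wide; open, the fingers measure 114 mm over their backs; the gripper's body (76 mm by 85 mm) begins 54 mm behind the grasp point. The pads swing forward as they close: fully open they stand 13 mm farther back than shut.
Start: joints at [-1.374, 0.469, -0.049, 1.532, 0.024, 1.141, -0.082], TCP at [0.151, 0.658, 0.242] pointing down, gripper open.
Joint ranges: [-2.59, 2.59], [-0.33, 1.99], [-1.39, 1.29], [0.1, 2.45], [-1.04, 4.18], [0.21, 1.99], [-2.66, 2.66]. Speed limits (rad/s): [2.57, 2.57, 3.14, 3.14, 3.14, 3.14, 3.14].

### API

Orientations are given as [roll, pitch, yaw] about the fixed x, y, z axes, in that order (R = Rz(yaw) Ry(pitch) Rx(roll)).
In Python, from plant import robot gives the robot as it stands. Calls block until the motion is done:
- robot.goto(position, orientation): joint-space move of the TCP to a pose.
- robot.move_straight(position, vel=0.15, attitude=None, contact_N=None): straight line of the TCP; attitude=None keeps the orientation; vel is the mean speed in m/s. With contact_N (N) it stops when the force on the tool has changed by that much, and returns True; else False.
- robot.move_joints(angles): joint-space move.
- robot.grip(opening, strength=None): opening from 0.0 (shut) to 1.0 (fully open); strength is the grip in N (None keeps the last); returns when the fingers have stopped.
- robot.sleep(seconds).
- robot.inverse_kinematics(position, orientation): joint angles nearest the present ones, or None.
- robot.sense(): the state.
- robot.grab_frame(name): name is "scene" or "top"; returns a dict with "image" (384x512x3 uint8, red, green, blue), "range_z" (384x512 float32, m along the optical axis (not along the pixel's ray), 0 where there is no reading), "fx", "fy", "cx", "cy" (pixels), "dist_coeffs" ([k1, k2, p1, p2, k3] as OpenCV has them; the pictures are not rectified), "R" (3x3) and "t" (3): a world point X has camera coordinates R X + t. Camera axes: x right, y down, z forward; pixel columns grow to the right and rows downward; lengths in m; the calibration is good to about 2 mm. A picture is of the moment at which its call begins.
A pose or a line that the arm cannot do raises robot.IKError and nothing moves.
- robot.close_job(): hands the job in; it is judged then, once.
The state is a dict: "t": time; "joint_pos": joint angles; "joint_velocities": joint speeds; "effort": joint torques, N m; "tcp_pos": TCP position; "tcp_rot": TCP orientation; "wrist_force": force on the tool from outside, world axes, zero at the start; "torque": the same for the moment, N m; "opening": opening from 0.0 (shut) to 1.0 (fully open); "gripper_force": force on a finger pad.
Only numpy, scipy, OpenCV 4.12 (cv2) and the standard library are available. Lean on these libraries where they do the work, as an engineer would, in place of code of your own. Each camera call takes 0.05 s, during which the arm holds its last target. There are 200 camera calls.

## Working session

There is one attempt and no reset: what is moved stays moved. The work goes in short steps, each a Python script; the robot and the scene stay as the last script left them, time stands still between calls to the robot, and variables do not carry over. Pictures are saved under pics/ and viewed, at most 10 in all, crops included, and the job is handed in when it is done.

```bash
mkdir -p pics; ls; python3 - <<'E'
from plant import robot
import numpy as np, cv2, pickle
s=robot.sense(); print(s['t'],s['tcp_pos'],s['tcp_rot'],robot.nose_length,s['wrist_force'])
fs={}
for n in('scene','top'):
    f=robot.grab_frame(n); fs[n]=f
    print(n,f['fx'],f['fy'],f['cx'],f['cy'],f['dist_coeffs'],(-np.array(f['R']).T@f['t']).round(3),np.array(f['R']).round(3).tolist(),(f['range_z']>0).mean())
pickle.dump(fs,open('f0.pkl','wb'))
im=[cv2.cvtColor(fs[n]['image'],cv2.COLOR_RGB2BGR) for n in fs]
cv2.imwrite('pics/scene0.png',cv2.resize(im[0],(800,600)));cv2.imwrite('pics/top0.png',cv2.resize(im[1],(800,600)))
E
```

```text
pics
0.0 [0.15102383 0.65732148 0.24126551] [-3.13967148e+00  8.81164962e-05  2.91577199e+00] 0.011 [0.35167383 0.67359933 0.6976914 ]
scene 405.51018338492236 405.51018338492236 252.67752801750942 182.41637596336997 [-0.08729283  0.          0.          0.          0.        ] [-0.314 -0.415  1.151] [[0.429, -0.903, 0.008], [-0.697, -0.337, -0.633], [0.574, 0.266, -0.774]] 0.9919789632161459
top 396.7300577299148 396.7300577299148 251.12492192363692 185.902098371423 [-0.02184212  0.          0.          0.          0.        ] [ 0.218 -0.073  1.298] [[-0.019, -1.0, -0.017], [-0.984, 0.021, -0.18], [0.18, 0.014, -0.984]] 0.9959004720052084
```

View pics/scene0.png

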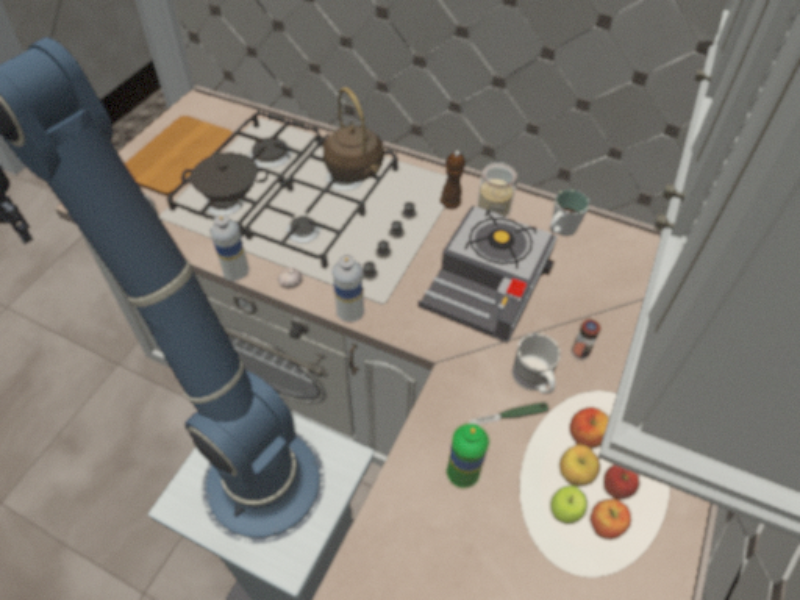

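View pics/top0.png

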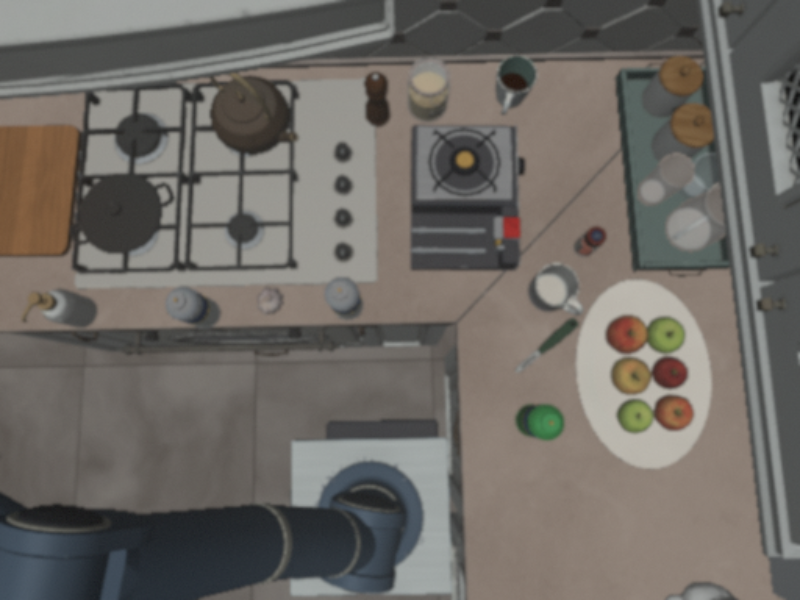

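The scene view shows two white cartridges with a blue band, at (230,248) and (348,288). In the top view they are at (187,304) and (342,295). The green one, at (467,455) in the scene view, is excluded by its colour. The stove is at top (465,195), its red pad at (512,228), the garlic at (269,299), the mug at (555,288) and the jar at (593,238).

```bash
cat > h.py <<'E'
import numpy as np, cv2
def cloud(f):
    h,w=f['range_z'].shape
    u,v=np.meshgrid(np.arange(w),np.arange(h))
    K=np.array([[f['fx'],0,f['cx']],[0,f['fy'],f['cy']],[0,0,1.]])
    n=cv2.undistortPoints(np.stack([u,v],-1).reshape(-1,1,2).astype(float),K,np.array(f['dist_coeffs'])).reshape(h,w,2)
    z=f['range_z'].astype(float)
    P=np.dstack([n[...,0]*z,n[...,1]*z,z])
    P=(P-np.array(f['t']))@np.array(f['R'])
    P[z==0]=np.nan
    return P
def circ(p,r=None):
    from scipy.optimize import least_squares
    c=p.mean(0)
    fn=(lambda q:np.hypot(*(p-q[:2]).T)-(r if r else q[2]))
    s=least_squares(fn,[*c,.03],loss='soft_l1',f_scale=.002)
    return s.x,np.sqrt(np.mean(s.fun**2))
E
python3 - <<'E'
import pickle,numpy as np,cv2
from h import *
fs=pickle.load(open('f0.pkl','rb'))
C={n:cloud(f) for n,f in fs.items()}
for n,px in dict(scene=[(230,225),(230,248),(348,265),(348,288),(467,435),(290,277),(515,288),(500,237),(470,285),(538,350)],top=[(187,304),(342,295),(545,422),(269,299),(512,228),(465,160),(450,250),(555,288),(593,238)]).items():
    for u,v in px: print(n,u,v,C[n][int(v*.64),int(u*.64)].round(3))
for seed in [(187,304),(342,295)]:
    c0=C['top'][int(seed[1]*.64),int(seed[0]*.64)][:2]
    for n in C:
        P=C[n].reshape(-1,3); m=(np.hypot(*(P[:,:2]-c0).T)<.06)&(P[:,2]>.02)
        Q=P[m]; print(n,seed,len(Q),'zmax',np.sort(Q[:,2])[-5:].round(3))
        for a,b in[(.03,.07),(.07,.105),(.105,.135)]:
            k=(Q[:,2]>a)&(Q[:,2]<b)
            if k.sum()>15: print(a,b,k.sum(),*circ(Q[k][:,:2],.032),*circ(Q[k][:,:2]))
# stove
P=C['top']; I=fs['top']['image'].astype(int)
red=(I[...,0]>150)&(I[...,1]<70)&(I[...,2]<70)
for n in C:
    I=fs[n]['image'].astype(int); P=C[n]
    red=(I[...,0]>140)&(I[...,0]-I[...,1]>100)&(I[...,0]-I[...,2]>90)
    q=P[red]; q=q[(q[:,2]>.1)&(q[:,2]<.14)]; print('red',n,len(q),q.mean(0),q.min(0),q.max(0))
P=C['top'].reshape(-1,3);k=(abs(P[:,2]-.077)<.006)&(P[:,0]>.45)&(P[:,0]<1.0)&(abs(P[:,1]+.12)<.25)
q=P[k];print('body',len(q),np.percentile(q,[1,50,99],axis=0)); print(cv2.minAreaRect((q[:,:2]*1000).astype(np.float32)))
E
```

```text
scene 230 225 [0.424 0.332 0.151]
scene 230 248 [0.394 0.32  0.114]
scene 348 265 [0.418 0.032 0.174]
scene 348 288 [0.401 0.026 0.12 ]
scene 467 435 [ 0.17  -0.326  0.173]
scene 290 277 [0.425 0.193 0.043]
scene 515 288 [ 0.552 -0.291  0.123]
scene 500 237 [ 0.712 -0.208  0.09 ]
scene 470 285 [ 0.61  -0.178  0.009]
scene 538 350 [ 0.484 -0.38   0.036]
top 187 304 [0.412 0.333 0.154]
top 342 295 [0.42  0.038 0.175]
top 545 422 [ 0.181 -0.322  0.17 ]
top 269 299 [0.434 0.197 0.056]
top 512 228 [ 0.554 -0.291  0.126]
top 465 160 [ 0.708 -0.208  0.096]
top 450 250 [ 0.535 -0.179  0.026]
top 555 288 [ 0.453 -0.398  0.01 ]
top 593 238 [ 0.534 -0.454  0.106]
scene (187, 304) 659 zmax [0.177 0.177 0.178 0.178 0.182]
0.03 0.07 138 [0.416481   0.34422756 0.03      ] 0.0018819187665485156 [0.41651871 0.34426564 0.03204389] 0.001881945839672078
0.07 0.105 124 [0.41700777 0.34408458 0.03      ] 0.002092891276558828 [0.41775025 0.34479141 0.03284184] 0.002078140459275704
0.105 0.135 114 [0.41650601 0.34448949 0.03      ] 0.0018643534082491602 [0.41726487 0.34530417 0.03292299] 0.00185230165074048
[... 1106 characters left out ...]
0.03      ] 0.0002626743565011667 [0.42882731 0.03949873 0.03206562] 0.00026246041372475937
0.105 0.135 37 [0.42879453 0.03963066 0.03      ] 0.00038499721530498054 [0.42901579 0.03975273 0.03221827] 0.0003814834755408188
red scene 84 [ 0.55409302 -0.29372737  0.12301133] [ 0.5338391 -0.3083412  0.1167318] [ 0.57785251 -0.27823464  0.12830583]
red top 48 [ 0.55046259 -0.29111353  0.12468824] [ 0.53804348 -0.30128145  0.11997483] [ 0.5676989  -0.28105091  0.13056199]
body 3122 [[ 0.49946177 -0.34988686  0.07141925]
 [ 0.702177   -0.22693655  0.07846461]
 [ 0.99183712 -0.05008981  0.08284196]]
((724.3792724609375, -186.3723602294922), (356.17449951171875, 541.9668579101562), 89.22991943359375)
```

```bash
python3 - <<'E'
import cv2
a=cv2.imread('pics/scene0.png');a=cv2.resize(a,(512,384))
import pickle
fs=pickle.load(open('f0.pkl','rb'))
s=cv2.cvtColor(fs['scene']['image'],cv2.COLOR_RGB2BGR)[110:230,120:270]
t=cv2.cvtColor(fs['top']['image'],cv2.COLOR_RGB2BGR)[70:190,250:400]
o=cv2.hconcat([cv2.resize(s,(400,320),interpolation=3),cv2.resize(t,(400,320),interpolation=3)])
cv2.imwrite('pics/crop1.png',o)
E
```

```text
(no output)
```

View pics/crop1.png

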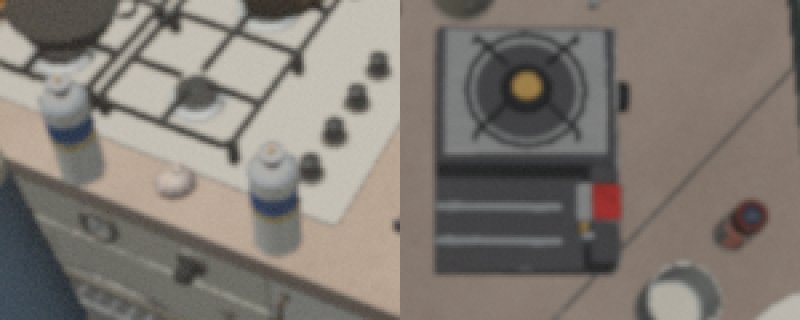

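The crop confirms the two white, blue-banded cartridges: A at world (0.4165, 0.3448) and B at (0.4283, 0.0402), both 0.178 m high with r = 32 mm. They match the description and the green one does not. Next I need the stove pose and a reachability check.

```bash
python3 - <<'E'
import pickle,numpy as np,cv2
from h import *
from plant import robot
fs=pickle.load(open('f0.pkl','rb'))
C={n:cloud(f) for n,f in fs.items()}
for n in C:
    P=C[n]; x,y,z=P[...,0],P[...,1],P[...,2]
    m=(abs(z-.077)<.008)&(x>.595)&(x<.83)&(y>-.34)&(y<-.06)
    m=cv2.morphologyEx(m.astype(np.uint8),cv2.MORPH_OPEN,np.ones((3,3)))>0
    q=P[m]; (c,wh,a)=cv2.minAreaRect((q[:,:2]*1000).astype(np.float32)); print(n,'body',len(q),c,wh,a,np.median(q[:,2]),np.percentile(q[:,:2],[1,99],axis=0).round(4).tolist())
    # profile across x at bay y range
    for y0 in (-.12,-.17,-.22):
        k=(abs(y-y0)<.012)&(x>.44)&(x<.66)
        b=np.round(x[k]/.006).astype(int); print(n,y0,[(round(i*.006,3),int(1000*np.median(z[k][b==i])),int(fs[n]['image'][k][b==i].mean())) for i in np.unique(b)])
    # y profile along bay at wall and whole stove y extents
    k=(abs(x-.70)<.03)&(y>-.36)&(y<-.04); b=np.round(y[k]/.005).astype(int); print(n,'yprof',[(round(i*.005,3),int(1000*np.median(z[k][b==i]))) for i in np.unique(b)])
E
```

```text
scene body 1714 (697.4354248046875, -212.51963806152344) (226.07373046875, 197.55055236816406) 88.11402130126953 0.0781537598875534 [[0.6147, -0.3228], [0.7867, -0.1029]]
scene -0.12 [(np.float64(0.444), -1, 167), (np.float64(0.45), 0, 167), (np.float64(0.456), 0, 167), (np.float64(0.462), 0, 167), (np.float64(0.468), 0, 167), (np.float64(0.474), 0, 167), (np.float64(0.48), 0, 167), (np.float64(0.486), 0, 167), (np.float64(0.492), 0, 167), (np.float64(0.498), 14, 106), (np.float64(0.504), 8, 111), (np.float64(0.516), 12, 93), (np.float64(0.522), 10, 96), (np.float64(0.528), 9, 98), (np.float64(0.534), 16, 125), (np.float64(0.54), 21, 159), (np.float64(0.546), 17, 146), (np.float64(0.552), 11, 124), (np.float64(0.558), 11, 105), (np.float64(0.564), 10, 98), (np.float64(0.57), 10, 97), (np.float64(0.576), 13, 115), (np.float64(0.582), 22, 147), (np.float64(0.588), 17, 151), (np.float64(0.594), 11, 141), (np.float64(0.6), 9, 119), (np.float64(0.606), 9, 99), (np.float64(0.612), 10, 98), (np.float64(0.618), 36, 71), (np.float64(0.624), 49, 70), (np.float64(0.63), 77, 120), (np.float64(0.
[... 8381 characters left out ...]
np.float64(-0.175), 82), (np.float64(-0.17), 82), (np.float64(-0.165), 82), (np.float64(-0.16), 82), (np.float64(-0.155), 81), (np.float64(-0.15), 79), (np.float64(-0.145), 79), (np.float64(-0.14), 81), (np.float64(-0.135), 77), (np.float64(-0.13), 79), (np.float64(-0.125), 79), (np.float64(-0.12), 79), (np.float64(-0.115), 78), (np.float64(-0.11), 76), (np.float64(-0.105), 76), (np.float64(-0.1), 55), (np.float64(-0.095), 1), (np.float64(-0.09), 2), (np.float64(-0.085), 0), (np.float64(-0.08), 1), (np.float64(-0.075), 0), (np.float64(-0.07), 0), (np.float64(-0.065), 0), (np.float64(-0.06), 0), (np.float64(-0.055), 0), (np.float64(-0.05), 1), (np.float64(-0.045), 1), (np.float64(-0.04), -1)]
```

```bash
python3 - <<'E'
from plant import robot
import numpy as np
from scipy.spatial.transform import Rotation as Ro
def ori(az,e):  # tool z = cos e * d(az) - sin e * zhat ; tool y horizontal
    d=np.array([np.cos(az),np.sin(az),0]);zz=np.array([0,0,1.])
    tz=np.cos(e)*d-np.sin(e)*zz; ty=np.cross(zz,d); tx=np.cross(ty,tz)
    return [Ro.from_matrix(np.c_[s*tx,s*ty,tz]).as_euler('xyz') for s in(1,-1)]
for nm,c in dict(A=(.4165,.3448),B=(.4283,.0402)).items():
    for azd in range(-120,121,30):
        r=[]
        for e in (0,15,30,45,60,75,90):
            ok=''
            for h in (.1,.2):
              for o in ori(np.radians(azd),np.radians(e)):
                try: j=robot.inverse_kinematics([*c,h],o)
                except Exception: j=None
                ok+='.' if j is None else '1'
            r.append(ok)
        print(nm,azd,r)
for e in (60,75,90,105,120):
  for o in ori(-np.pi/2,np.radians(e)):
    j=robot.inverse_kinematics([.556,-.15,.06],o); print('lay',e,None if j is None else np.round(j,2))
E
```

```text
A -120 ['....', '....', '1111', '1111', '1111', '1111', '1111']
A -90 ['1111', '1111', '1111', '1111', '1111', '1111', '1111']
A -60 ['1111', '1111', '1111', '1111', '1111', '1111', '1111']
A -30 ['1111', '1111', '1111', '1111', '1111', '1111', '1111']
A 0 ['1111', '1111', '1111', '1111', '1111', '1111', '1111']
A 30 ['....', '....', '....', '..11', '1.11', '1111', '1111']
A 60 ['....', '....', '....', '11..', '1111', '1111', '1111']
A 90 ['....', '....', '..11', '11.1', '1111', '1111', '1111']
A 120 ['1111', '1111', '1111', '1111', '1111', '1111', '1111']
B -120 ['1111', '1111', '1111', '1111', '1111', '1111', '1111']
B -90 ['1111', '1111', '1111', '1111', '1111', '1111', '1111']
B -60 ['1111', '1111', '1111', '1111', '1111', '111.', '1111']
B -30 ['....', '....', '....', '....', '..1.', '1111', '1111']
B 0 ['....', '....', '....', '....', '..11', '1111', '1111']
B 30 ['....', '....', '....', '....', '..11', '1111', '1111']
B 60 ['11..', '....', '..11', '1111', '11.1', '1111', '1111']
B 90 ['1111', '1111', '1111', '1111', '1111', '1111', '1111']
B 120 ['1111', '1111', '1111', '1111', '1111', '1111', '1111']
lay 60 [-0.58  0.68  0.69  2.02  0.21  0.58 -0.18]
lay 60 [-0.17  0.57  0.13  2.    0.7   0.74  2.52]
lay 75 [-0.56  0.69  0.85  2.   -0.41  0.64  0.49]
lay 75 [-0.69  0.84  1.1   2.01 -0.73  0.74 -2.36]
lay 90 [-0.5   0.77  1.    1.97 -0.85  0.9   0.96]
lay 90 [-0.55  0.84  1.11  1.97 -0.93  0.97 -2.11]
lay 105 [-0.27  0.74  0.85  1.91 -0.91  1.07  1.07]
lay 105 [-0.31  0.77  0.91  1.91 -0.95  1.1  -2.03]
lay 120 [-0.1   0.8   0.78  1.84 -1.01  1.3   1.19]
lay 120 [-0.07  0.77  0.72  1.84 -0.97  1.27 -1.97]<sys>:0: UserWarning: Gimbal lock detected. Setting third angle to zero since it is not possible to uniquely determine all angles.
```

```bash
python3 - <<'E'
import pickle,numpy as np,cv2
from h import *
fs=pickle.load(open('f0.pkl','rb'))
for n in fs:
    f=fs[n];P=cloud(f);g=f['image'].mean(-1)
    x,y,z=P[...,0],P[...,1],P[...,2]
    # reproject at rail-top height for precise xy (image based)
    cam=-np.array(f['R']).T@f['t']; s=(.0225-cam[2])/(z-cam[2]); X=cam[0]+s*(x-cam[0]); Y=cam[1]+s*(y-cam[1])
    fits=[]
    for x0 in (.5405,.5825):
        pts=[]
        for y0 in np.arange(-.225,-.105,.005):
            k=(abs(Y-y0)<.0025)&(abs(X-x0-.04*(y0+.17))<.011)
            if k.sum()<4: continue
            w=np.clip(g[k]-np.percentile(g[k],25),0,None); pts.append((y0,(w*X[k]).sum()/w.sum()))
        p=np.polyfit(*np.array(pts).T,1); fits.append(p); print(n,x0,len(pts),p,np.polyval(p,-.17))
    # edges: points -> near/far/left/right edges of stove via z threshold
    m=(z>.06)&(z<.1)
    L=[];Rr=[]
    for x0 in np.arange(.65,.76,.008):
        k=(abs(x-x0)<.004)&(y>-.36)&(y<-.06)&m; L.append((x0,y[k].max())); Rr.append((x0,y[k].min()))
    print(n,'L',np.polyfit(*np.array(L).T,1),np.polyval(np.polyfit(*np.array(L).T,1),.7),'R',np.polyval(np.polyfit(*np.array(Rr).T,1),.7), np.polyfit(*np.array(Rr).T,1)[0])
    N=[];F=[]
    for y0 in np.arange(-.30,-.115,.008):
        k=(abs(y-y0)<.004)&(x>.6)&(x<.83)&m; F.append((y0,x[k].max())); N.append((y0,x[k].min()))
    print(n,'far',np.polyfit(*np.array(F).T,1),np.polyval(np.polyfit(*np.array(F).T,1),-.2),'near',np.polyfit(*np.array(N).T,1)[0],np.polyval(np.polyfit(*np.array(N).T,1),-.2))
    # valve housing (z~.08) region
    k=(abs(z-.08)<.007)&(x>.48)&(x<.615)&(y<-.2)&(y>-.36); q=P[k]; print(n,'housing',len(q),np.percentile(q,[3,50,97],axis=0).round(3).tolist())
E
```

```text
scene 0.5405 24 [0.03396127 0.54226391] 0.5364904934582682
scene 0.5825 24 [0.03099118 0.5852735 ] 0.5800050013082599
scene L [-0.04697142 -0.06885207] -0.10173206398008092 R -0.32768546434728807 -0.06599122435311575
scene far [-0.02791494  0.78524972] 0.7908327126898063 near -0.00345460203017694 0.6166455799339519
scene housing 237 [[0.493, -0.317, 0.074], [0.53, -0.301, 0.078], [0.609, -0.263, 0.084]]
top 0.5405 24 [0.03938472 0.54350636] 0.5368109602565241
top 0.5825 24 [0.03885666 0.58731171] 0.5807060738163339
top L [-0.06092817 -0.05902333] -0.10167304811318134 R -0.32290698619296854 -0.05143369975788848
top far [-0.082772    0.77608418] 0.7926385829607696 near 0.0878573714211949 0.6177326596964953
top housing 286 [[0.495, -0.315, 0.074], [0.529, -0.296, 0.08], [0.613, -0.272, 0.085]]
```

```bash
cat >> h.py <<'E'
from scipy.spatial.transform import Rotation as Ro
def ori(azd,ed,s=1):  # tool z = cos e*d(az) - sin e*z ; tool y horizontal
    az,e=np.radians([azd,ed]); d=np.array([np.cos(az),np.sin(az),0]); zz=np.array([0,0,1.])
    tz=np.cos(e)*d-np.sin(e)*zz; ty=np.cross(zz,d)
    return Ro.from_matrix(np.c_[s*np.cross(ty,tz),s*ty,tz]).as_euler('xyz'), tz
A=np.array([.4165,.3448]); B=np.array([.4283,.0402])
def heft(robot,c,az,e,h=.09,s=1,ahead=.010,back=.12):
    o,tz=ori(az,e,s); g=np.r_[c,h]+ahead*tz
    robot.grip(1.0,40); robot.goto(g-back*tz,o)
    print('pre',robot.sense()['t'],robot.sense()['joint_pos'].round(2) if hasattr(robot.sense()['joint_pos'],'round') else robot.sense()['joint_pos'])
    hit=robot.move_straight(g,vel=.12,contact_N=6); print('hit',hit)
    if hit: return None
    f0=np.array(robot.sense()['wrist_force']); robot.grip(0.0,40)
    st=robot.sense(); print('grip',st['opening'],st['gripper_force'],st['tcp_pos'])
    robot.move_straight(g+[0,0,.06],vel=.1); robot.sleep(.5)
    w=[]
    for _ in range(5): w.append(np.array(robot.sense()['wrist_force'])); robot.sleep(.05)
    w=np.mean(w,0); print('before',f0.round(2),'after',w.round(2),'dz',(w-f0)[2],'t',robot.sense()['t']); return g
E
python3 - <<'E'
from plant import robot
from h import *
for s in(1,-1):
    o,tz=ori(-45,20,s); g=np.r_[A,.09]+.01*tz
    for d in (.12,0): print(s,d,np.round(robot.inverse_kinematics(g-d*tz,o),2))
E
```

```text
1 0.12 [-1.69  0.83  0.41  1.84  0.7   1.36 -0.98]
1 0 [-1.58  0.87  0.45  1.96  0.82  1.15 -1.05]
-1 0.12 [-1.04  0.85 -0.51  1.8   1.06  1.83  1.84]
-1 0 [-0.94  0.85 -0.41  1.92  1.17  1.66  1.82]
```

```bash
python3 - <<'E'
from plant import robot
from h import *
heft(robot,A,-45,20)
f=robot.grab_frame('scene'); cv2.imwrite('pics/heftA.png',cv2.cvtColor(f['image'],cv2.COLOR_RGB2BGR))
for s in (1,):
    o,tz=ori(-92.06,110,s)
    for p in([.45,.1,.35],[.56,-.14,.2],[.56,-.14,.05]): print(np.round(robot.inverse_kinematics(p,o),2))
print(np.round(robot.sense()['joint_pos'],2))
E
```

```text
pre 1.5417 [-1.69  0.83  0.4   1.84  0.7   1.36 -0.98]
hit False
grip 0.7503755866043024 43.52849313989282 [0.42292881 0.33917355 0.08684165]
before [ 0.01 -0.16 -0.22] after [ 0.22  0.04 -4.02] dz -3.7962270253164525 t 4.5167
[-1.18 -0.06  1.07  1.96 -0.31  1.18 -0.03]
[-0.42  0.68  1.16  1.81 -0.9   1.42  1.  ]
[ 0.74  0.68 -0.55  1.84 -0.01  0.79  0.25]
[-1.59  0.77  0.48  1.97  0.83  1.22 -0.97]
```

View pics/heftA.png

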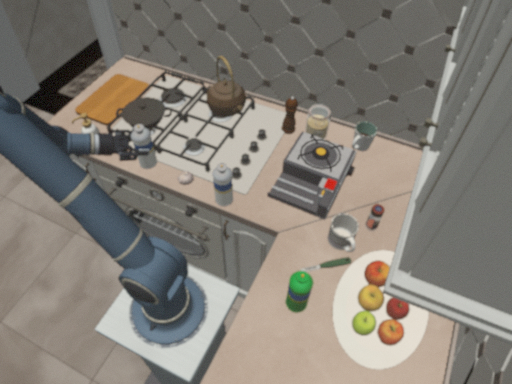

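It weighs about 3.8 N, so cartridge A is the full one (an empty one would read about 1.2 N). The picture shows it held upright at (140,148) and the other untouched at (222,183). I'll carry A to the bay.

```bash
python3 - <<'E'
from plant import robot
from h import *
st=robot.sense(); p=np.array(st['tcp_pos']); robot.move_straight([*p[:2],.34],vel=.2)
o,tz=ori(-92.06,110,1)
ya=np.array([.036,.9994,0]); seat=np.array([.5562,-.2734,.0477])
lay=seat+.112*ya+.010*tz
robot.goto([.45,.1,.36],o); print(np.round(robot.sense()['joint_pos'],2))
robot.goto(lay+[0,0,.16],o); st=robot.sense(); print(st['t'],np.round(st['joint_pos'],2),st['tcp_pos'],lay,st['opening'])
j=robot.inverse_kinematics(lay,o); print(None if j is None else np.round(j,2))
f=robot.grab_frame('scene');g=robot.grab_frame('top')
cv2.imwrite('pics/hover.png',cv2.cvtColor(np.hstack([f['image'][60:310,180:480],g['image'][40:290,200:500]]),cv2.COLOR_RGB2BGR))
E
```

```text
[-1.49 -0.21  1.26  1.95 -0.15  1.17 -0.21]
8.0 [-0.27  0.57  0.92  1.79 -0.77  1.31  0.9 ] [ 0.56130528 -0.15588457  0.19812937] [ 0.56035494 -0.15804921  0.03830307] 0.7530787559705615
[-0.16  0.77  0.77  1.88 -0.96  1.1   1.11]
```

View pics/hover.png

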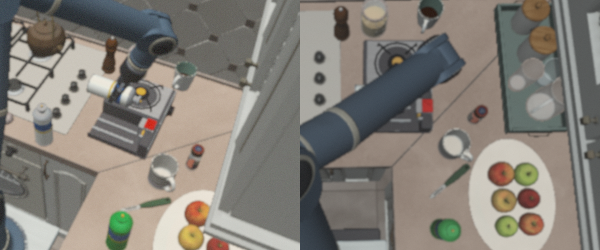

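The cartridge is held horizontally above the bay, at (108,88) in the left half, with its nose towards the red lever at (150,124). I'll lower it to contact.

```bash
python3 - <<'E'
from plant import robot
from h import *
o,tz=ori(-92.06,110,1)
ya=np.array([.036,.9994,0]); seat=np.array([.5562,-.2734,.0477])
lay=seat+.112*ya+.010*tz
hit=robot.move_straight(lay+[0,0,.015],vel=.12,attitude=o,contact_N=8); st=robot.sense(); print(hit,st['tcp_pos'],np.round(st['wrist_force'],1))
if not hit:
    hit=robot.move_straight(lay-[0,0,.008],vel=.02,contact_N=3); st=robot.sense(); print(hit,st['tcp_pos'],'want',lay,np.round(st['wrist_force'],1),np.round(st['torque'],2),st['t'])
f=robot.grab_frame('scene')
P=cloud(f)
cv2.imwrite('pics/laid.png',cv2.resize(cv2.cvtColor(f['image'][110:230,240:390],cv2.COLOR_RGB2BGR),(600,480),interpolation=3))
E
```

```text
False [ 0.56091578 -0.15840457  0.05413538] [ 0.4 -0.1 -3.2]
True [ 0.56039667 -0.1579999   0.04041976] want [ 0.56035494 -0.15804921  0.03830307] [-0.6 -1.   3.4] [-0.25 -0.25 -0.1 ] 10.1583
```

View pics/laid.png

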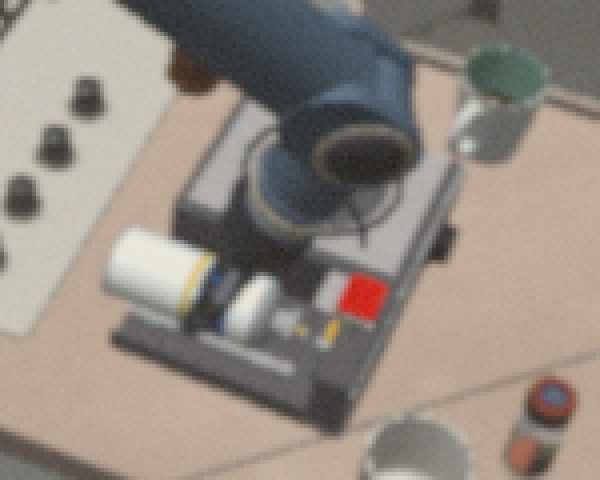

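Contact came at the expected height (TCP 0.040), and the picture shows the cartridge lying on the rails with its collar at (290,320), short of the brass valve at (333,330). Release it, then push it home from the base with closed fingers.

```bash
python3 - <<'E'
from plant import robot
from h import *
ya=np.array([.036,.9994,0]); seat=np.array([.5562,-.2734,.0477])
robot.grip(.9); robot.sleep(.3)
p=np.array(robot.sense()['tcp_pos']); robot.move_straight(p+[0,0,.13],vel=.12)
robot.grip(0.0,40)
o,_=ori(-92.06,90,1)
st=seat+(.202+.045)*ya; st[2]=.047
robot.goto([*st[:2],.17],o); robot.move_straight(st,vel=.12); s=robot.sense(); print(s['t'],s['tcp_pos'],np.round(s['joint_pos'],2),np.round(s['wrist_force'],1))
f=robot.grab_frame('top');P=cloud(f).reshape(-1,3)
fs=robot.grab_frame('scene')
cv2.imwrite('pics/pre_push.png',cv2.resize(cv2.cvtColor(fs['image'][110:230,240:390],cv2.COLOR_RGB2BGR),(600,480),interpolation=3))
h=robot.move_straight(st-.045*ya-.04*ya,vel=.03,contact_N=9); s=robot.sense(); print(h,s['tcp_pos'],np.round(s['wrist_force'],1),s['t'], 'along',(np.array(s['tcp_pos'])-seat)@ya)
E
```

```text
14.575 [ 0.56570365 -0.02675695  0.04770667] [-0.65  0.71  0.88  1.99 -0.77  0.81  0.64] [ 0.7 -0.6 -0.8]
True [ 0.56285895 -0.08503479  0.04664101] [ 0.5  0.5 -0.7] 16.5083 along 0.1884919156786456
```

View pics/pre_push.png

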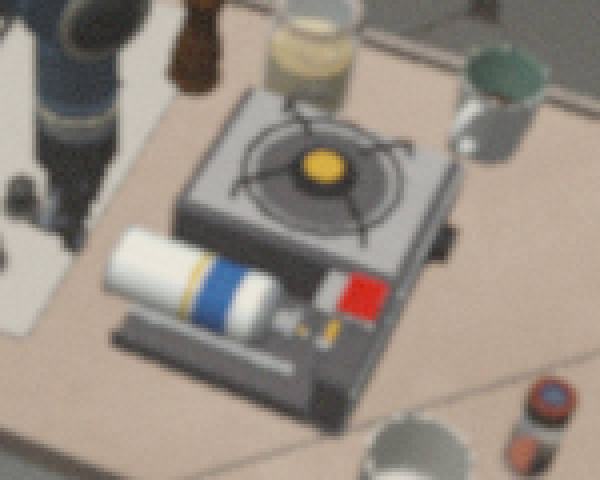

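```bash
python3 - <<'E'
from plant import robot
from h import *
ya=np.array([.036,.9994,0]); seat=np.array([.5562,-.2734,.0477])
for k,N in enumerate((12,15,15)):
    p=np.array(robot.sense()['tcp_pos'])
    h=robot.move_straight(p-.02*ya,vel=.015,contact_N=N); s=robot.sense(); print(h,s['tcp_pos'],np.round(s['wrist_force'],1),s['t'],'along',((np.array(s['tcp_pos'])-seat)@ya).round(4))
s=robot.sense(); robot.sleep(.3); s=robot.sense(); print('held',s['tcp_pos'],np.round(s['wrist_force'],1))
for n in('top','scene'):
    f=robot.grab_frame(n);P=cloud(f); g=f['image'].astype(int)
    Q=P.reshape(-1,3); m=(Q[:,2]>.055)&(Q[:,2]<.09)&(Q[:,0]>.53)&(Q[:,0]<.59)&(Q[:,1]<-.06)&(Q[:,1]>-.26)
    q=Q[m]; a=(q-seat)@ya
    for lo in np.arange(0,.19,.006):
        k=(a>=lo)&(a<lo+.006)
        if k.sum(): print(n,round(lo,3),k.sum(),np.percentile(q[k,2],95).round(3),end=' | ')
    print()
E
```

```text
True [ 0.56237838 -0.08476087  0.04563351] [0.5 0.3 0.3] 17.125 along 0.1887
True [ 0.56185195 -0.08441081  0.04467285] [ 1.3 -0.3 -0. ] 17.7417 along 0.1891
True [ 0.56127866 -0.08398949  0.04374573] [ 0.2 -1.  -0.6] 18.3667 along 0.1895
held [ 0.56098548 -0.08361393  0.04341543] [ 0.   0.2 -0.2]
top 0.012 8 0.085 | top 0.018 10 0.069 | top 0.024 23 0.077 | top 0.03 35 0.084 | top 0.036 34 0.082 | top 0.042 36 0.083 | top 0.048 36 0.081 | top 0.054 28 0.083 | top 0.06 34 0.083 | top 0.066 34 0.082 | top 0.072 33 0.084 | top 0.078 34 0.083 | top 0.084 37 0.082 | top 0.09 36 0.083 | top 0.096 38 0.085 | top 0.102 37 0.083 | top 0.108 36 0.083 | top 0.114 30 0.083 | top 0.12 33 0.083 | top 0.126 34 0.083 | top 0.132 35 0.083 | top 0.138 37 0.082 | top 0.144 28 0.081 | top 0.15 23 0.081 | top 0.156 19 0.08 | top 0.162 15 0.08 | top 0.168 8 0.082 | 
scene 0.012 2 0.085 | scene 0.018 13 0.07 | scene 0.024 28 0.079 | scene 0.03 23 0.081 | scene 0.036 23 0.08 | scene 0.042 22 0.081 | scene 0.048 23 0.082 | scene 0.054 26 0.08 | scene 0.06 23 0.081 | scene 0.066 24 0.08 | scene 0.072 24 0.08 | scene 0.078 23 0.083 | scene 0.084 23 0.08 | scene 0.09 25 0.081 | scene 0.096 25 0.082 | scene 0.102 26 0.082 | scene 0.108 23 0.082 | scene 0.114 23 0.08 | scene 0.12 24 0.08 | scene 0.126 25 0.083 | scene 0.132 24 0.08 | scene 0.138 22 0.081 | scene 0.144 27 0.082 | scene 0.15 21 0.08 | scene 0.156 23 0.082 | scene 0.162 22 0.081 | scene 0.168 27 0.083 | scene 0.174 17 0.09 | scene 0.18 4 0.087 | scene 0.186 3 0.087 |
```

```bash
python3 - <<'E'
from plant import robot
from h import *
ya=np.array([.036,.9994,0]); seat=np.array([.5562,-.2734,.0477])
p=np.array(robot.sense()['tcp_pos']); robot.move_straight(p+.06*ya,vel=.1)
fr={n:robot.grab_frame(n) for n in('top','scene')}
import pickle; pickle.dump(fr,open('f1.pkl','wb'))
out=[]
for n,(r,c) in dict(scene=(140,255),top=(118,255)).items():
    out.append(cv2.resize(cv2.cvtColor(fr[n]['image'][r:r+64,c:c+80],cv2.COLOR_RGB2BGR),(400,320),interpolation=3))
cv2.imwrite('pics/home1.png',np.hstack(out))
f0=pickle.load(open('f0.pkl','rb'))
def hsvmask(I):
    h=cv2.cvtColor(I,cv2.COLOR_RGB2HSV); return h
for n in fr:
    P=cloud(fr[n]);H=hsvmask(fr[n]['image']); a=(P-seat)@ya; x,z=P[...,0],P[...,2]
    near=(z>.03)&(z<.095)&(x>.52)&(x<.6)&(a>.0)&(a<.2)
    blue=near&(H[...,0]>100)&(H[...,0]<130)&(H[...,1]>110); 
    top=near&(z>.072)&(x>.545)&(x<.575)
    print(n,'blue a',np.percentile(a[blue],[2,50,98]).round(4),blue.sum(),'crest',np.percentile(a[top],[0,1,99,100]).round(4),top.sum())
    P=cloud(f0[n]);H=hsvmask(f0[n]['image']); d=np.hypot(P[...,0]-B[0],P[...,1]-B[1])
    b=(d<.045)&(H[...,0]>100)&(H[...,0]<130)&(H[...,1]>110)&(P[...,2]>.05)&(P[...,2]<.15); print(n,'B blue z',np.percentile(P[...,2][b],[2,50,98]).round(4),b.sum())
E
```

```text
top blue a [0.0622 0.0735 0.0854] 144 crest [0.0127 0.0242 0.1709 0.171 ] 426Traceback (most recent call last):
  File "<stdin>", line 21, in <module>
    return _quantile_unchecked(
        a, q, axis, out, overwrite_input, method, keepdims, weights)
    return _ureduce(a,
                    func=_quantile_ureduce_func,
    ...<5 lines>...
                    overwrite_input=overwrite_input,
                    method=method)
    r = func(a, **kwargs)
    result = _quantile(arr,
                       quantiles=q,
    ...<2 lines>...
                       out=out,
                       weights=wgt)
    slices_having_nans = np.isnan(arr[-1, ...])
                                  ~~~^^^^^^^^^
IndexError: index -1 is out of bounds for axis 0 with size 0
```

View pics/home1.png

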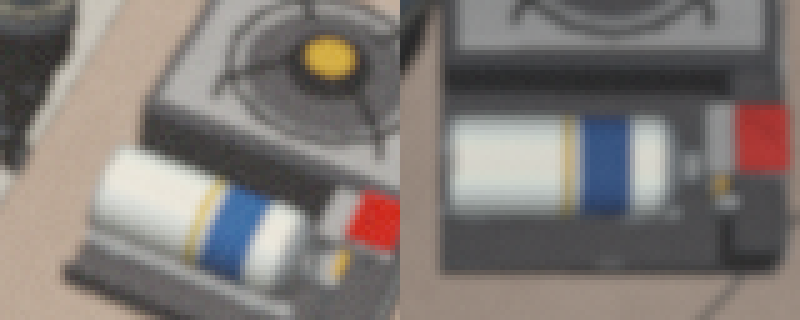

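```bash
python3 - <<'E'
import pickle
from h import *
ya=np.array([.036,.9994,0]); xa=np.array([.9994,-.036,0]); seat=np.array([.5562,-.2734,.0477])
fr=pickle.load(open('f1.pkl','rb')); f0=pickle.load(open('f0.pkl','rb'))
for n,(r0,r1,c0,c1) in dict(top=(140,164,386,406),scene=(184,204,309,332)).items():
    P=cloud(fr[n]);I=fr[n]['image']
    if n=='top': c0,c1=255+52,255+78; r0,r1=118+18,118+44
    else: c0,c1=255+52,255+76; r0,r1=140+34,140+60
    print(n,'(x_off,a,z mm | RGB/10)')
    for r in range(r0,r1,2):
        print(r,' '.join('%d,%d,%d|%x%x%x'%((*(1000*np.array([(P[r,c]-seat)@xa,(P[r,c]-seat)@ya,P[r,c,2]])).astype(int),*(I[r,c]//16))) for c in range(c0,c1,2)))
E
```

```text
top (x_off,a,z mm | RGB/10)
136 60,29,19|333 59,23,21|333 61,16,17|333 60,9,19|333 61,2,16|333 61,-3,19|333 54,-6,40|333 41,-6,81|344 40,-12,83|444 42,-20,79|444 41,-26,80|444 40,-31,85|444 42,-38,80|665
138 56,28,11|444 54,22,16|444 55,15,13|444 55,9,15|444 55,2,12|444 55,-4,14|556 33,0,84|666 33,-6,84|655 35,-13,80|644 35,-19,79|644 35,-25,81|644 34,-32,82|643 37,-39,73|755
140 49,28,10|555 50,21,7|444 48,15,12|444 49,8,11|445 49,2,10|555 17,10,115|888 17,4,114|999 16,0,118|877 14,-5,125|933 15,-12,122|933 14,-17,126|a33 15,-24,123|a33 15,-30,123|a33
142 24,36,69|888 25,29,67|555 42,15,11|444 43,8,7|444 19,13,88|555 11,10,114|888 12,4,112|889 11,-1,114|877 8,-5,124|a33 8,-11,125|a33 9,-18,121|a33 7,-23,128|a33 9,-30,122|a33
144 16,36,73|aaa 15,31,78|666 35,15,11|445 34,9,13|444 13,13,85|555 5,10,111|888 5,4,113|888 5,-1,114|877 2,-5,125|a33 2,-11,125|a33 3,-18,122|a33 2,-23,125|a33 2,-30,124|a33
146 7,37,81|bbb 7,31,82|777 11,23,68|555 28,9,11|444 29,2,8|555 -1,11,116|888 -1,4,113|899 -2,0,118|877 -4,-5,125|a33 -4,-11,127|a33 -4,-17,124|a33 -3,-23,124|a33 -3,-30,124|a33
148 1,37,81
[... 2897 characters left out ...]
aa -14,27,65|888 -9,21,62|887 -17,13,77|777 -1,9,60|aa9 -1,3,64|bb9 -3,-3,71|ca5 -7,-11,80|766 -16,-19,95|556 -4,-23,84|555
194 -27,43,59|bbb -27,36,63|aba -21,31,60|888 -18,24,60|666 -10,20,54|777 -21,10,72|777 -27,3,83|aaa -10,0,66|ca8 -12,-7,73|985 -14,-14,79|666 -17,-21,87|666 -5,-25,76|656
196 -31,41,53|999 -28,35,54|888 -27,28,56|666 -23,22,56|655 13,24,11|556 -9,12,46|666 -32,0,79|888 -31,-5,82|aa9 -26,-11,80|766 -21,-17,78|666 -15,-22,74|666 -16,-29,79|666
198 -29,40,40|777 -31,33,47|666 -27,27,46|555 -15,22,35|555 8,21,8|666 9,14,10|666 -35,-1,73|666 -32,-7,73|666 -35,-14,82|666 -31,-20,80|666 -26,-26,78|666 -24,-32,80|666<stdin>:11: RuntimeWarning: invalid value encountered in cast
```

```bash
python3 - <<'E'
import pickle
from h import *
ya=np.array([.036,.9994,0]); xa=np.array([.9994,-.036,0]); seat=np.array([.5562,-.2734,.0477])
fr=pickle.load(open('f1.pkl','rb')); f0=pickle.load(open('f0.pkl','rb'))
def blue(I): I=I.astype(int); return (I[...,2]-I[...,0]>35)
for n in fr:
    P=cloud(fr[n]); a=(P-seat)@ya; x=(P-seat)@xa; z=P[...,2]
    m=(abs(x)<.035)&(z>.03)&(z<.095)&(a>0)&(a<.2)
    b=m&blue(fr[n]['image']); w=m&(z>.06)&(abs(x)<.02)
    print(n,'bay: blue',np.percentile(a[b],[1,50,99]).round(4),b.sum(),'base',np.sort(a[w])[-6:].round(4),'axis x',np.median(x[m&(z>.078)]).round(4))
    q=P[m&(a>.04)&(a<.165)]; lo=(P[m&(a>.14)&(a<.165)&(z>.075)]-seat)@xa; hi=(P[m&(a>.035)&(a<.06)&(z>.075)]-seat)@xa; print('  x base',lo.mean().round(4),'x nose',hi.mean().round(4))
    for F,c in((f0,B),(f0,A),(fr,B)):
        P=cloud(F[n]); d=np.hypot(P[...,0]-c[0],P[...,1]-c[1]); z=P[...,2]
        b=(d<.045)&blue(F[n]['image'])&(z>.03)&(z<.16)
        if b.sum()>5: print('  upright blue z',np.percentile(z[b],[1,50,99]).round(4),b.sum(),'=> nose a',(np.percentile(a[m&blue(fr[n]['image'])],50)-.172+np.percentile(z[b],50)).round(4))
E
```

```text
top bay: blue [0.059  0.0726 0.0881] 165 base [0.1709 0.171  0.171  0.171  0.171  0.1711] axis x 0.0002
  x base 0.001 x nose -0.0001
scene bay: blue [0.0577 0.0723 0.0859] 134 base [0.1719 0.172  0.1724 0.1728 0.174  0.1748] axis x -0.0032
  x base -0.0022 x nose -0.0044
  upright blue z [0.0986 0.1032 0.1086] 8 => nose a 0.0035
  upright blue z [0.0933 0.1014 0.1056] 7 => nose a 0.0017
  upright blue z [0.0948 0.1039 0.1126] 15 => nose a 0.0043
```

```bash
python3 - <<'E'
from plant import robot
from h import *
ya=np.array([.036,.9994,0]); xa=np.array([.9994,-.036,0]); seat=np.array([.5562,-.2734,.0477])
o,_=ori(-92.06,90,1)
t=seat+.205*ya; t[2]=.047
robot.move_straight(t,vel=.06,attitude=o); print(robot.sense()['wrist_force'])
t=seat+.165*ya; t[2]=.047
h=robot.move_straight(t,vel=.02,contact_N=25); s=robot.sense(); print(h,s['tcp_pos'],np.round(s['wrist_force'],1),'along',((np.array(s['tcp_pos'])-seat)@ya).round(4),s['t'])
p=np.array(s['tcp_pos']); robot.move_straight(p+.05*ya,vel=.1)
for n in('top','scene'):
    P=cloud(robot.grab_frame(n)); a=(P-seat)@ya; x=(P-seat)@xa; z=P[...,2]
    w=(abs(x)<.02)&(z>.06)&(z<.095)&(a<.19); print(n,np.sort(a[w])[-4:].round(4))
E
```

```text
[-0.62530574 -0.10960129  0.27239577]
True [ 0.56297198 -0.08461135  0.04603065] [-0.1  0.9 -0.1] along 0.1889 21.7917
top [0.171  0.171  0.171  0.1711]
scene [0.1732 0.1733 0.1733 0.1734]
```

The firm 25 N push stopped in the same place, with the base edge at 171–173 mm against 172 mm expected, so the cartridge is home. Press the lever.

```bash
python3 - <<'E'
from plant import robot
from h import *
ya=np.array([.036,.9994,0]); seat=np.array([.5562,-.2734,.0477])
o,_=ori(-92.06,90,1)
p=np.array(robot.sense()['tcp_pos']); robot.move_straight([*p[:2],.2],vel=.15)
pad=seat-.018*ya; 
robot.goto([*pad[:2],.17],o); print(robot.sense()['tcp_pos'])
h=robot.move_straight([*pad[:2],.1375],vel=.08,contact_N=10); print('near',h,robot.sense()['tcp_pos'])
h=robot.move_straight([*pad[:2],.106],vel=.02,contact_N=18); s=robot.sense(); print(h,s['tcp_pos'],np.round(s['wrist_force'],1),s['t'])
robot.move_straight([*pad[:2],.24],vel=.15)
fr={n:robot.grab_frame(n) for n in('top','scene')}
import pickle; pickle.dump(fr,open('f2.pkl','wb'))
for n in fr:
    I=fr[n]['image'].astype(int); P=cloud(fr[n]); q=P[(I[...,0]>130)&(I[...,0]-I[...,1]>80)&(I[...,0]-I[...,2]>80)]
    q=q[(abs(q[:,0]-.553)<.04)&(abs(q[:,1]+.292)<.04)]; print(n,len(q),np.median(q[:,2]) if len(q) else None)
E
```

```text
[ 0.55625097 -0.28971379  0.1694469 ]
near False [ 0.55539273 -0.29130506  0.13711207]
True [ 0.55573945 -0.29163866  0.11411743] [-2.1  1.1  6.2] 26.4167
top 109 0.1035568766048204
scene 96 0.10262046675100993
```

```bash
python3 - <<'E'
import pickle
from h import *
fr=pickle.load(open('f2.pkl','rb'))
cv2.imwrite('pics/final.png',cv2.cvtColor(np.hstack([fr['scene']['image'][80:330,130:430],fr['top']['image'][40:290,170:470]]),cv2.COLOR_RGB2BGR))
ya=np.array([.036,.9994,0]); xa=np.array([.9994,-.036,0]); seat=np.array([.5562,-.2734,.0477])
for n in fr:
    P=cloud(fr[n]); a=(P-seat)@ya; x=(P-seat)@xa; z=P[...,2]
    w=(abs(x)<.02)&(z>.06)&(z<.095)&(a<.19); print(n,np.sort(a[w])[-3:].round(4))
E
```

```text
top [0.0465 0.0471 0.0499]
scene [0.1731 0.1735 0.1738]
```

View pics/final.png

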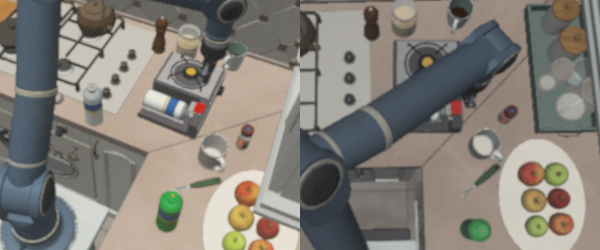

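The picture shows the cartridge lying in the bay at (165,103) with the red pad down at (200,108). The other cartridge stands at (93,103), the mug and jar are in place, and the gripper is clear.

```bash
python3 -c "
from plant import robot
print(robot.close_job(), robot.sense()['t'])"
```

```text
the job is handed in; nothing more can be done
the job is handed in; nothing more can be done
```

The stove is ready and the job is handed in, though no verdict was returned: the full cartridge (hefted at about 3.8 N) lies home against the valve, the lever was then pressed its full 22 mm, and the other cartridge was never touched and still stands upright.

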